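# Disinfect the hand trowel between two lots of bulbs

### The arm

A 6-joint arm with a two-finger parallel gripper is mounted at the origin on the work surface. World frame = base frame: x ahead of the robot, y to its left, z up, the work surface at z = 0. Lengths are in m, angles in degrees, forces in N, time in s.
With the tool pointing down it reaches from about 0.25 to 0.725 m from the base axis. Payload 9.7 kg.
Tool frame: the origin (TCP) lies on the centre line of the jaws, within the pads' length; the fingertips stand 19 mm ahead of it and the grasp point (between the pads) is the TCP (bot.tcp_to_tips is the z of the fingertips in the tool frame, in m); z points along the fingers, y is the line along which they close (so a half turn about z gives the same grasp; the last joint's range is limited). The gripper opens to 85 mm and grips with 20 to 120 N. Pads are 22 mm wide; open, the fingers measure 114 mm over their backs; the gripper's body (76 mm by 85 mm) begins 54 mm behind the grasp point. The pads swing forward as they close: fully open they stand 13 mm farther back than shut.
Start: joints at [-67.265, 4.979, 10.078, 95.1, 0, 90], TCP at [0.213, -0.507, 0.25] pointing down, gripper open.
Joint ranges: [-179.16, 179.16], [-48.56, 103.87], [-65.8, 70.77], [-126.05, 130.52], [-82.76, 87.17], [-180, 180]. Speed limits (degrees/s): [127.2, 127.2, 147.25, 180, 180, 180].

### API

Orientations are given as [roll, pitch, yaw] about the fixed x, y, z axes, in that order (R = Rz(yaw) Ry(pitch) Rx(roll)).
In Python, from workcell import bot gives the robot as it stands. The module is installed in compiled form; this text tells all that it offers.
- The arm moves only by the tool play_rows, never from a script. Its argument "increments" is a list of rows, each an object with "slide": the shift along the tool's x, y, z in mm, a list of three; "angular": the turn, a rotation vector about the tool's x, y, z in degrees, a list of three; "claw": the opening, from -1 (shut) to 1 (fully open). In form: [{"slide": [x, y, z], "angular": [rx, ry, rz], "claw": claw}, ...]. A call has 1 to 8 rows; each row shifts and turns the commanded pose from where the row before left it, along the tool's axes as they then stand; what a row does not reach is not made up. A row lasts 1/10 s, in which the tool goes at most 50 mm and 8.59 degrees, less where a joint would pass 70% of its speed; a pose out of reach is approached as far as the arm can. A call is refused whole if a number of a shift passes 50 or a number of a turn 8.59, either way. A call with a gripper value outside its range is refused whole. The fingers move at their own pace and stop on an object; "squeeze" is the grip in N (left out, the last holds). Time passes only in rows, so rows that do not move let the fingers close. It gives the time, the measured TCP pose, the force, the opening and the grip force at its end, in the units of the state.
- bot.get_obs(): the state, without advancing time (a new reading comes with each control period).
- bot.camera(name): name is "scene" or "top" or "wrist"; returns the picture (384x512x3 uint8, red, green, blue); there is no depth.
- bot.camera_info(name): a dict with "fovy" (degrees; the focal length in pixels is half the picture's height over the tangent of half this angle, whatever the lens; pixels are square), "cx", "cy" (the principal point, pixels), "R" (3x3) and "t" (3): a world point X has camera coordinates R X + t. Camera axes: x right, y down, z forward; pixel columns grow to the right and rows downward; lengths in m; the calibration is good to about 2 mm. A picture is of the moment at which its call begins: read the wrist's pose just before it. camera_info takes no time and is no camera call; for the wrist camera it gives the pose at the moment of the call.
- bot.job_done(): hands the job in; it is judged then, once.
The state is a dict: "time": time; "q": joint angles; "qd": joint speeds; "joint_efforts": joint torques, N m; "ee_pos": TCP position; "tcp_rot": TCP orientation; "wrist_force": force on the tool from outside, world axes, zero at the start; "torque": the same for the moment, N m; "opening": finger opening in m; "grasp_force": force on a finger pad.
Only numpy, scipy, OpenCV 4.12 (cv2) and the standard library are available. Lean on these libraries where they do the work, as an engineer would, in place of code of your own. Each camera call takes 0.05 s, during which the arm holds its last target. There are 200 camera calls.

### The job

Before the next lot of bulbs, disinfect the hand trowel: dip it into the straight-sided steel pot until the whole blade is below the rim, and keep it there for a full second without getting the wooden handle into the pot. Then raise the blade clear and hold it for another full second, sloping down with its tip still over the pot's mouth, to drip off. Finally lay it gently, flat, wholly inside the drip tray and let go; leave the dip pot standing where it is and do not disturb the plant pot, the bottle or the punnet of bulbs.

Things in the scene. Friction and masses are not known exactly. Their poses are not given: they have to be found in the camera images.
- trowel: Loose hand trowel, 200 mm, 0.10 to 0.19 kg, lying scoop up, tip roughly towards the robot. Origin: mid-length on its underside; x towards the tip, y across, z up. x -100 to -15 mm: round wooden handle, diameter 26, axis at z 13. -15 to 15: thin steel swan neck stepping down. 15 to 100: scooped steel blade 38 wide, 10 deep, tapering. Centre of mass within 25 mm of mid-length.
- trowel_grip (a point): Point on the handle's axis, 25 mm behind the handle's front end (trowel frame -40, 0, 13 mm): a good place to grip, across the 26 mm handle.
- trowel_tip (a point): Tip of the blade (trowel frame 100, 0, 1.5 mm).
- trowel_heel (a point): Rear end of the blade on its middle line, where the neck joins it (trowel frame 15, 0, 1.5 mm). Blade length tip to heel 85 mm.
- trowel_collar (a point): Front end of the wooden handle, on its axis (trowel frame -15, 0, 13 mm).
- trowel_butt (a point): Rear end of the wooden handle, on its axis (trowel frame -100, 0, 13 mm).
- pot: Dip pot: loose straight-sided plain steel beaker, outer diameter 88 mm (rolled rim 91), inner diameter 82, height 95, wall 3, inner floor 4 mm above the bench; 0.6 to 1 kg. The only straight-sided open pot. Origin: centre of its underside, z up.
- pot_rim (a point): Centre of the dip pot's mouth, at rim height, 95 mm above the bench.
- tray: Drip tray: shallow aluminium tray fixed to the bench, 290 mm (its x axis) by 180 mm (its y), rim 25 high and 3 thick, filled with a grey slatted grid whose top lies 23 mm above the bench. Origin: centre of its underside. Tray and pot lie on opposite sides (left, right) of the trowel; which is which varies.
- tray_top (a point): Centre of the grid's top, 23 mm above the bench.
- plant_pot: Bystander: tapered terracotta-coloured plant pot, 118 mm across the top, 105 mm high, loose. Origin: centre of its underside.
- bottle: Bystander: closed white bottle, 72 mm diameter, 190 mm high, loose. Origin: centre of its underside.
- punnet: Bystander: low black box of bulbs, 120 x 190 mm, 60 mm high (bulbs stand about 10 mm above its edge), loose. Origin: centre of its underside.
Things that resemble listed ones, but are neither listed nor needed, are in the scene too. Leave any orange look-alike of the trowel alone.

How it is judged:
By the outcome, as a careful person would: the job done as asked, in the order asked, and still so for the second after the job is handed in, with the robot touching nothing.
It also fails if it takes over 61 s, if anything falls off the work surface, if the arm or the gripper's body presses on something with over 40 N, if the wrist force passes 120 N, or if a joint passes its speed limit or range.

## Working session

There is one attempt and no reset: what is moved stays moved. The work goes in short steps, Python scripts to look and compute and a tool call to move; the robot and the scene stay as the last step left them, time stands still between calls to the robot, and variables do not carry over. Pictures are saved under pics/ and viewed, at most 12 in all, crops included, and the job is handed in when it is done.

Besides the shell and the picture viewer there is one more tool, called as name(argument=value, ...) on one line, values as JSON. play_rows: Moves the arm, as the interface text tells. Its arguments: {"type":"object","properties":{"increments":{"type":"array"},"squeeze":{"type":"number"}},"required":["increments"]}

```bash
mkdir -p pics
python3 - <<'E'
from workcell import bot
import cv2,numpy as np
a=bot.camera("scene");b=bot.camera("top")
cv2.imwrite("pics/s.png",a[:,:,::-1]);cv2.imwrite("pics/t.png",b[:,:,::-1])
cv2.imwrite("pics/t2.png",cv2.resize(b[:,:,::-1],(800,600)))
for n in("top","scene","wrist"):print(n,bot.camera_info(n))
print(bot.get_obs())
E
```

```text
top {'fovy': 43.17999742814642, 'cx': 256.2723345261024, 'cy': 192.96056484247362, 'R': array([[ 0.02258139, -0.99972252,  0.00670608],
       [-0.98538344, -0.02338938, -0.16873773],
       [ 0.16884776, -0.00279772, -0.98563817]]), 't': array([-0.00386757,  0.46085147,  1.44536845])}
scene {'fovy': 53.714210628846644, 'cx': 261.66559779453485, 'cy': 193.98018174171497, 'R': array([[ 0.32547422,  0.94535478,  0.01925817],
       [ 0.61985255, -0.19793886, -0.75934381],
       [-0.71403736,  0.25908406, -0.65040456]]), 't': array([-0.15202405, -0.24417775,  1.52558413])}
wrist {'fovy': 63.310904396798556, 'cx': 257.1163284644588, 'cy': 190.29246749364745, 'R': array([[ 3.86168503e-01, -9.22427770e-01, -9.46929809e-04],
       [-8.86445131e-01, -3.71388137e-01,  2.76198988e-01],
       [-2.55125295e-01, -1.05819948e-01, -9.61100006e-01]]), 't': array([-0.55034343, -0.0367172 ,  0.37786664])}
{'time': 0.1, 'q': array([-6.72646488e+01,  5.00743448e+00,  1.00383638e+01,  9.51000848e+01,
        8.92861773e-07,  9.00008541e+01]), 'qd': array([-0.08724524, -0.04929124,  0.10147609,  0.00228188, -0.05985702,
        0.04454886]), 'joint_efforts': array([-6.98535969e-04, -5.21560872e+01,  4.65652442e+01,  1.60572695e-02,
       -6.98284310e-06, -1.70426009e-06]), 'ee_pos': array([ 0.21248745, -0.50708854,  0.24965325]), 'tcp_rot': array([-1.79930845e+02,  1.38057803e-07,  2.27344970e+01]), 'wrist_force': array([-0.20192464,  0.1435725 ,  0.2114252 ]), 'torque': array([-0.00882649, -0.01690644,  0.04915449]), 'grasp_force': 0.0, 'opening': 0.0852689886606586}
```

View pics/t2.png

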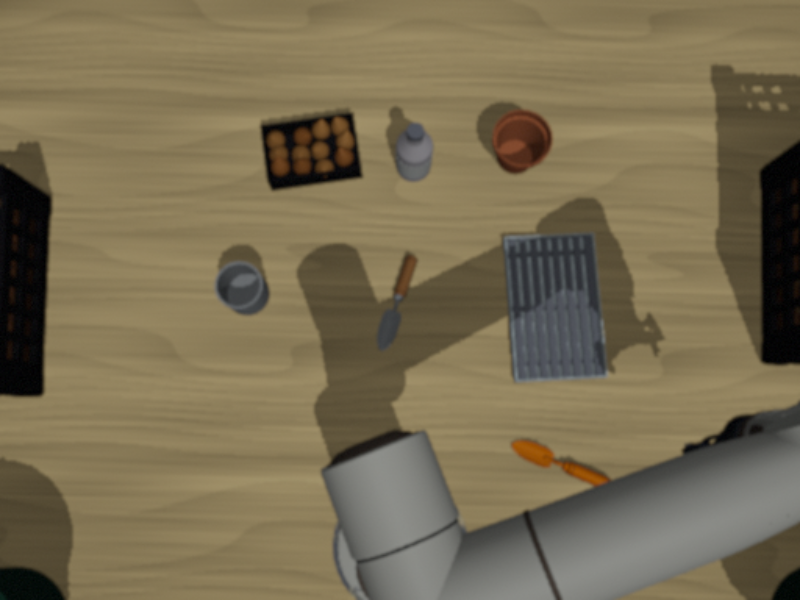

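View pics/s.png

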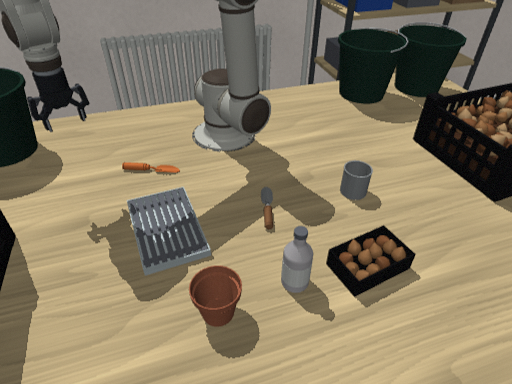

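The top view (at 800x600) shows the trowel with its butt at (412,256) and its tip at (383,348). The dip pot's mouth is at about (240,284). The tray corners are near (505,236), (595,234), (606,378) and (514,381). The orange look-alike is at (560,460). The bottle, punnet and plant pot are beyond the trowel.

```bash
cat > h.py <<'E'
import numpy as np,cv2
from workcell import bot
from scipy.spatial.transform import Rotation as Ro
def ray(info,u,v,z):
    f=192/np.tan(np.radians(info["fovy"]/2))
    R=info["R"];c=-R.T@info["t"]
    d=R.T@np.array([(u-info["cx"])/f,(v-info["cy"])/f,1])
    return c+d*(z-c[2])/d[2]
def proj(info,X):
    f=192/np.tan(np.radians(info["fovy"]/2))
    p=info["R"]@np.array(X)+info["t"];return np.array([f*p[0]/p[2]+info["cx"],f*p[1]/p[2]+info["cy"]])
E
python3 - <<'E'
from h import *
np.set_printoptions(precision=4,suppress=True)
i=bot.camera_info("top");k=.64
for n,u,v,z in [("butt",412,256,.013),("tip",383,348,.003),("collar",400,292,.013),("pot",240,284,.095),("t1",505,236,.025),("t2",595,234,.025),("t3",606,378,.025),("t4",514,381,.025),("bottle",415,132,.19),("plant",522,138,.105),("pun",262,123,.06),("pun",351,111,.06),("pun",361,178,.06),("pun",271,188,.06)]:
    print(n,ray(i,u*k,v*k,z))
s=bot.camera_info("scene");print("pot scene",ray(s,356.5,170,.095))
o=bot.get_obs();R=Ro.from_euler('xyz',o['tcp_rot'],degrees=True).as_matrix();print(R)
w=bot.camera_info("wrist");print("cam in tool",R.T@(-w["R"].T@w["t"]-o["ee_pos"]));print(R.T@w["R"].T)
im=cv2.imread("pics/t.png");h=cv2.cvtColor(im,cv2.COLOR_BGR2HSV)
c=h[140:240,225:285];m=((c[...,0]<14)&(c[...,1]>130)).astype(np.uint8)
m=cv2.morphologyEx(m,cv2.MORPH_OPEN,np.ones((2,2)))
ys,xs=np.nonzero(m);print(len(xs),xs.mean()+225,ys.mean()+140,cv2.minAreaRect(np.c_[xs+225,ys+140].astype(np.float32)))
E
```

```text
butt [ 0.5588 -0.0145  0.013 ]
tip [0.3726 0.0392 0.003 ]
collar [0.4845 0.008  0.013 ]
pot [0.4776 0.3106 0.095 ]
t1 [ 0.6017 -0.2002  0.025 ]
t2 [ 0.6102 -0.3814  0.025 ]
t3 [ 0.3217 -0.3968  0.025 ]
t4 [ 0.3117 -0.2175  0.025 ]
bottle [ 0.7496 -0.0123  0.19  ]
plant [ 0.7775 -0.222   0.105 ]
pun [0.8144 0.2931 0.06  ]
pun [0.8445 0.1153 0.06  ]
pun [0.704  0.0907 0.06  ]
pun [0.679 0.268 0.06 ]
pot scene [0.4866 0.3078 0.095 ]
[[ 0.9223  0.3865 -0.0005]
 [ 0.3865 -0.9223  0.0011]
 [-0.     -0.0012 -1.    ]]
cam in tool [ 0.0689  0.0008 -0.1231]
[[-0.0003 -0.9611 -0.2762]
 [ 1.     -0.0004  0.0002]
 [-0.0003 -0.2762  0.9611]]
0 nan nan ((0.0, 0.0), (0.0, 0.0), 0.0)<stdin>:12: RuntimeWarning: Mean of empty slice.
  ret = ret.dtype.type(ret / rcount)
```

play_rows(increments=[{"slide":[33,-25.5,0],"angular":[0,0,0],"claw":1},{"slide":[33,-25.5,0],"angular":[0,0,0],"claw":1},{"slide":[33,-25.5,0],"angular":[0,0,0],"claw":1},{"slide":[33,-25.5,0],"angular":[0,0,0],"claw":1},{"slide":[33,-25.5,0],"angular":[0,0,0],"claw":1},{"slide":[33,-25.5,0],"angular":[0,0,0],"claw":1},{"slide":[33,-25.5,0],"angular":[0,0,0],"claw":1}])

```text
time: 0.8
ee_pos: [0.357, -0.2518, 0.2501]
tcp_rot: [-180.0, 0.0, 22.7]
wrist_force: [1.3, -0.8, 1.0]
opening: 0.0855
grasp_force: 0.0
```

play_rows(increments=[{"slide":[33,-25.5,0],"angular":[0,0,0],"claw":1},{"slide":[33,-25.5,0],"angular":[0,0,0],"claw":1},{"slide":[33,-25.5,0],"angular":[0,0,0],"claw":1},{"slide":[33,-25.5,0],"angular":[0,0,0],"claw":1},{"slide":[33,-25.5,0],"angular":[0,0,0],"claw":1},{"slide":[33,-25.5,0],"angular":[0,0,0],"claw":1},{"slide":[33,-25.5,0],"angular":[0,0,0],"claw":1}])

```text
time: 1.5
ee_pos: [0.5011, 0.0023, 0.2501]
tcp_rot: [-180.0, 0.0, 22.7]
wrist_force: [0.6, -1.2, 0.6]
opening: 0.0855
grasp_force: 0.0
```

play_rows(increments=[{"slide":[0,0,0],"angular":[0,0,7.8],"claw":1},{"slide":[0,0,0],"angular":[0,0,7.8],"claw":1},{"slide":[0,0,0],"angular":[0,0,7.8],"claw":1},{"slide":[0,0,0],"angular":[0,0,7.8],"claw":1},{"slide":[0,0,0],"angular":[0,0,7.8],"claw":1},{"slide":[0,0,0],"angular":[0,0,0],"claw":1},{"slide":[0,0,0],"angular":[0,0,0],"claw":1}])

```text
time: 2.2
ee_pos: [0.4906, -0.0751, 0.25]
tcp_rot: [-176.8, 0.4, -10.4]
wrist_force: [-0.6, 0.3, -0.1]
opening: 0.0853
grasp_force: 0.0
```

Run:
```python
from h import *
o=bot.get_obs();print(o['time'],o['q'],o['ee_pos'],o['tcp_rot'])
i=bot.camera_info("wrist");a=bot.camera("wrist");cv2.imwrite("pics/w1.png",a[:,:,::-1])
t=bot.camera("top");cv2.imwrite("pics/t3.png",t[:,:,::-1])
np.save("w1.npy",i,allow_pickle=True)
```

```text
2.2 [-10.41467987  -2.07037718   2.80091402  95.22945465   3.19502865
 179.94232162] [ 0.49062786 -0.07510319  0.24997214] [-176.80461296    0.35494856  -10.35709004]
```

View pics/w1.png

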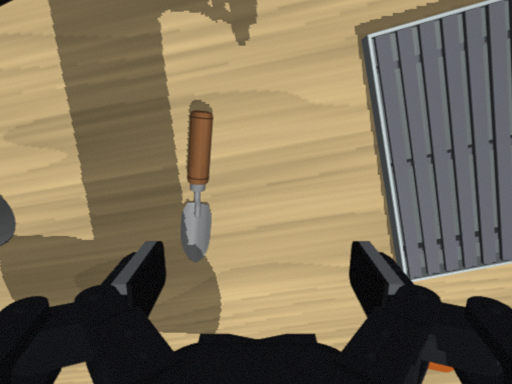

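The wrist picture shows the trowel with its butt at about (201,111), collar at (198,183) and tip at (196,259). Joint 6 ran into its limit, so I'll take the half-turn-opposite yaw instead.

Run:
```python
from h import *
i=np.load("w1.npy",allow_pickle=True).item()
im=cv2.imread("pics/w1.png");h=cv2.cvtColor(im,cv2.COLOR_BGR2HSV)
c=h[90:200,170:230];print(h[150,200],h[150,230])
m=((c[...,0]<14)&(c[...,1]>125)).astype(np.uint8);m=cv2.morphologyEx(m,cv2.MORPH_OPEN,np.ones((3,3)))
ys,xs=np.nonzero(m);print(len(xs),cv2.minAreaRect(np.c_[xs+170,ys+90].astype(np.float32)))
vx,vy,x0,y0=cv2.fitLine(np.c_[xs+170,ys+90].astype(np.float32),cv2.DIST_L2,0,.01,.01).ravel()
B=ray(i,x0+(ys.min()+90-y0)*vx/vy,ys.min()+90,.016);C=ray(i,x0+(ys.max()+90-y0)*vx/vy,ys.max()+90,.013);T=ray(i,196,260,.003)
print(B,C,T,np.degrees(np.arctan2(*(C-B)[1::-1])),np.degrees(np.arctan2(*(T-B)[1::-1])),np.linalg.norm(B-C),np.linalg.norm(T-C))
```

```text
[ 13 148 140] [ 20  94 206]
506 ((199.31443786621094, 147.5824737548828), (19.02581024169922, 71.33543395996094), 2.602562189102173)
[ 0.55900374 -0.01263603  0.016     ] [0.4789977  0.01436235 0.013     ] [0.3725691  0.04273282 0.003     ] 161.3528125970536 163.45921110651054 0.08449188828651887 0.11059806355952295
```

play_rows(increments=[{"slide":[0,0,0],"angular":[0,0,-8.3],"claw":1},{"slide":[0,0,0],"angular":[0,0,-8.3],"claw":1},{"slide":[0,0,0],"angular":[0,0,-8.3],"claw":1},{"slide":[0,0,0],"angular":[0,0,-8.3],"claw":1},{"slide":[0,0,0],"angular":[0,0,-8.3],"claw":1},{"slide":[0,0,0],"angular":[0,0,-8.3],"claw":1},{"slide":[0,0,0],"angular":[0,0,-8.3],"claw":1}])

```text
time: 3.0
ee_pos: [0.491, -0.0731, 0.2502]
tcp_rot: [-178.0, -2.5, 48.3]
wrist_force: [0.3, -0.4, -0.2]
opening: 0.0852
grasp_force: 0.0
```

play_rows(increments=[{"slide":[0,0,0],"angular":[0,0,-8.3],"claw":1},{"slide":[0,0,0],"angular":[0,0,-8.3],"claw":1},{"slide":[0,0,0],"angular":[0,0,-8.3],"claw":1},{"slide":[0,0,0],"angular":[0,0,-8.3],"claw":1},{"slide":[0,0,0],"angular":[0,0,-8.3],"claw":1},{"slide":[0,0,0],"angular":[0,0,-8.3],"claw":1},{"slide":[0,0,0],"angular":[0,0,-8.3],"claw":1}])

```text
time: 3.7
ee_pos: [0.491, -0.0731, 0.2502]
tcp_rot: [178.9, -3.0, 106.4]
wrist_force: [-0.3, -0.5, -0.0]
opening: 0.0855
grasp_force: 0.0
```

play_rows(increments=[{"slide":[0,0,0],"angular":[0,0,-8.3],"claw":1},{"slide":[0,0,0],"angular":[0,0,-8.3],"claw":1},{"slide":[0,0,0],"angular":[0,0,-8.3],"claw":1},{"slide":[0,0,0],"angular":[0,0,-8.3],"claw":1},{"slide":[0,0,0],"angular":[0,0,-8.3],"claw":1},{"slide":[0,0,0],"angular":[0,0,-8.3],"claw":1},{"slide":[0,0,0],"angular":[0,0,-8.3],"claw":1},{"slide":[0,0,0],"angular":[0,0,0],"claw":1}])

```text
time: 4.5
ee_pos: [0.491, -0.0733, 0.2502]
tcp_rot: [176.9, -0.6, 164.3]
wrist_force: [0.6, 0.2, 0.5]
opening: 0.0858
grasp_force: 0.0
```

```bash
cat >> h.py <<'E'
def delta(p,rpy,o=None):
    "tool-frame slide (before turn, mm) and rotvec deg to reach target"
    o=o or bot.get_obs();R=Ro.from_euler('xyz',o['tcp_rot'],degrees=True)
    print("slide",np.round(R.inv().apply(np.array(p)-o['ee_pos'])*1000,1),"rot",np.round((R.inv()*Ro.from_euler('xyz',rpy,degrees=True)).as_rotvec(degrees=True),2))
E
python3 - <<'E'
from h import *
print(bot.tcp_to_tips);o=bot.get_obs();print(o['q'])
delta([.5018,.0045,.25],[180,0,163.3])
E
```

```text
0.019
[-10.19960062  -2.07916249   2.82148292  95.23224444   3.19160527
   5.52000751]
slide [10.7 77.7  4.6] rot [ 3.14 -0.66  0.97]
```

play_rows(increments=[{"slide":[0,0,0],"angular":[3.14,-0.66,0.97],"claw":1},{"slide":[4,26,0],"angular":[0,0,0],"claw":1},{"slide":[4,26,0],"angular":[0,0,0],"claw":1},{"slide":[4,25.6,0],"angular":[0,0,0],"claw":1},{"slide":[0,0,40],"angular":[0,0,0],"claw":1},{"slide":[0,0,40],"angular":[0,0,0],"claw":1},{"slide":[0,0,30],"angular":[0,0,0],"claw":1},{"slide":[0,0,0],"angular":[0,0,0],"claw":1}])

```text
time: 5.3
ee_pos: [0.4998, 0.0042, 0.1362]
tcp_rot: [-179.9, -0.4, 162.9]
wrist_force: [-0.5, -0.1, 0.5]
opening: 0.0854
grasp_force: 0.0
```

Run:
```python
from h import *
i=bot.camera_info("wrist");a=bot.camera("wrist");cv2.imwrite("pics/w2.png",a[:,:,::-1])
o=bot.get_obs();print(o['q'],o['ee_pos'],o['tcp_rot'])
for X in [(.559,-.013,.013),(.479,.0135,.013),(.3726,.0425,.0015)]:print(proj(i,X))
delta([.5018,.0045,.022],[180,0,163.3])
np.save("w2.npy",i,allow_pickle=True)
```

```text
[ 4.55668594e-01 -2.30359630e+00 -9.62349432e+00  8.28663897e+01
  1.66701917e-03  1.75130847e+01] [0.50093574 0.00399172 0.13916864] [-1.79945531e+02 -1.78154546e-01  1.62942496e+02]
[260.13947455 258.42579768]
[262.65601352 163.73196071]
[258.33486793  14.75055117]
slide [ -1.    0.9 117.2] rot [-0.05 -0.18 -0.36]
```

View pics/w2.png

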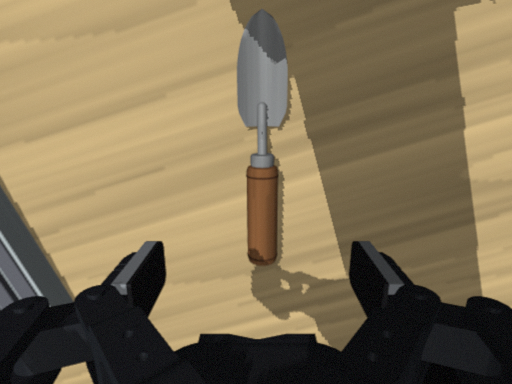

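The close-up shows the trowel straight along column 262: tip at row 10, collar at 155–165, butt at 264. That agrees with my estimate to about 2 mm, so I'll descend and grip.

play_rows(increments=[{"slide":[-1,0.5,30],"angular":[0,0,0],"claw":1},{"slide":[0,0,30],"angular":[0,0,0],"claw":1},{"slide":[0,0,25],"angular":[0,0,0],"claw":1},{"slide":[0,0,20],"angular":[0,0,0],"claw":1},{"slide":[0,0,11],"angular":[0,0,0],"claw":1},{"slide":[0,0,0],"angular":[0,0,0],"claw":1},{"slide":[0,0,0],"angular":[0,0,0],"claw":1}])

```text
time: 6.05
ee_pos: [0.5041, 0.0037, 0.026]
tcp_rot: [180.0, 0.1, 163.0]
wrist_force: [0.5, 0.4, 0.1]
opening: 0.0855
grasp_force: 0.0
```

play_rows(increments=[{"slide":[0,0,0],"angular":[0,0,0],"claw":-1},{"slide":[0,0,0],"angular":[0,0,0],"claw":-1},{"slide":[0,0,0],"angular":[0,0,0],"claw":-1},{"slide":[0,0,0],"angular":[0,0,0],"claw":-1},{"slide":[0,0,0],"angular":[0,0,0],"claw":-1},{"slide":[0,0,0],"angular":[0,0,0],"claw":-1},{"slide":[0,0,0],"angular":[0,0,0],"claw":-1},{"slide":[0,0,0],"angular":[0,0,0],"claw":-1}], squeeze=90)

```text
time: 6.85
ee_pos: [0.5035, 0.0037, 0.0251]
tcp_rot: [180.0, 0.1, 163.0]
wrist_force: [-0.0, 1.0, 5.5]
opening: 0.0228
grasp_force: 88.0
```

The opening is 22.8 mm, less than the 26 mm diameter, so the pads are biting above the axis. I'll open, go 4 mm lower and grip again.

play_rows(increments=[{"slide":[0,0,0],"angular":[0,0,0],"claw":0},{"slide":[0,0,0],"angular":[0,0,0],"claw":0},{"slide":[0,0,0],"angular":[0,0,0],"claw":0},{"slide":[0,0,4],"angular":[0,0,0],"claw":0},{"slide":[0,0,0],"angular":[0,0,0],"claw":0},{"slide":[0,0,0],"angular":[0,0,0],"claw":0}])

```text
time: 7.45
ee_pos: [0.5029, 0.0036, 0.02]
tcp_rot: [-180.0, -0.0, 163.1]
wrist_force: [0.2, 0.1, 0.1]
opening: 0.0426
grasp_force: 0.0
```

play_rows(increments=[{"slide":[0,0,0],"angular":[0,0,0],"claw":-1},{"slide":[0,0,0],"angular":[0,0,0],"claw":-1},{"slide":[0,0,0],"angular":[0,0,0],"claw":-1},{"slide":[0,0,0],"angular":[0,0,0],"claw":-1},{"slide":[0,0,0],"angular":[0,0,0],"claw":-1},{"slide":[0,0,0],"angular":[0,0,0],"claw":-1}], squeeze=90)

```text
time: 8.05
ee_pos: [0.5033, 0.0037, 0.0207]
tcp_rot: [180.0, 0.0, 163.1]
wrist_force: [-0.6, -0.4, 5.4]
opening: 0.0233
grasp_force: 88.2
```

play_rows(increments=[{"slide":[0,0,-10],"angular":[0,0,0],"claw":-1},{"slide":[0,0,-20],"angular":[0,0,0],"claw":-1},{"slide":[0,0,-30],"angular":[0,0,0],"claw":-1},{"slide":[0,0,-40],"angular":[0,0,0],"claw":-1},{"slide":[0,0,-40],"angular":[0,0,0],"claw":-1},{"slide":[0,0,-40],"angular":[0,0,0],"claw":-1},{"slide":[0,0,-20],"angular":[0,0,0],"claw":-1},{"slide":[0,0,0],"angular":[0,0,0],"claw":-1}])

```text
time: 8.85
ee_pos: [0.504, 0.0035, 0.2237]
tcp_rot: [179.9, 0.3, 163.1]
wrist_force: [-0.7, -0.1, -1.7]
opening: 0.0231
grasp_force: 88.1
```

Run:
```python
from h import *
i=bot.camera_info("wrist");a=bot.camera("wrist")[:,:,::-1]
s=bot.camera("scene")[:,:,::-1]
o=bot.get_obs();print(o['q'],o['ee_pos'],o['tcp_rot'])
R=Ro.from_euler('xyz',o['tcp_rot'],degrees=True)
for X in [(-.058,0,.0077),(.027,0,.0077),(.057,0,.019),(.142,0,.019)]: # butt collar heel tip in tool frame
    P=R.apply(X)+o['ee_pos'];print(P,proj(i,P),proj(bot.camera_info('scene'),P))
v=np.hstack([a,cv2.resize(s[90:270,200:440],(512,384))]);cv2.imwrite("pics/w3.png",cv2.resize(v,(800,300)))
```

```text
[ 4.04740470e-01 -1.97028593e+00 -3.98161120e-01  9.15922002e+01
 -2.96513943e-03  1.73506213e+01] [0.50301454 0.00353961 0.21987151] [-1.79991183e+02 -1.82776542e-02  1.63054118e+02]
[ 0.55849351 -0.01336596  0.21215301] [259.18247484 351.24906208] [269.82370342 172.26033377]
[0.47718418 0.01140884 0.21218012] [259.48187493 198.44395031] [268.22390888 153.61267755]
[0.44848281 0.02015228 0.20088969] [259.39119131 128.92072545] [267.58700643 150.89410138]
[0.36717347 0.04492708 0.20091681] [259.78612814 -95.7918823 ] [266.24539234 134.99083169]
```

View pics/w3.png

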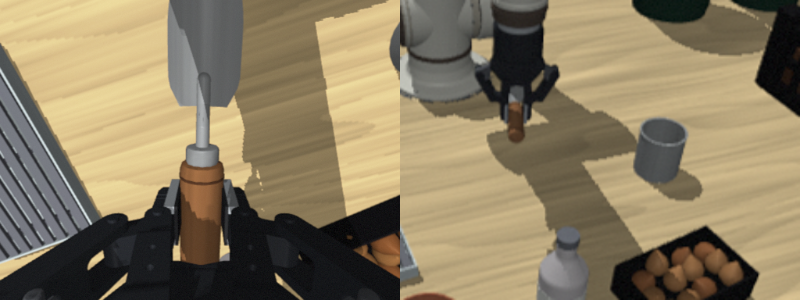

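The trowel is held straight: ferrule front at about (203,145), blade heel at (203,106). I'll move nearer the pot, staying beside it for a wrist look.

play_rows(increments=[{"slide":[9,31,0],"angular":[0,0,0],"claw":-1},{"slide":[9,31,0],"angular":[0,0,0],"claw":-1},{"slide":[9,31,0],"angular":[0,0,0],"claw":-1},{"slide":[9,31,-20],"angular":[0,0,0],"claw":-1},{"slide":[0,0,-30],"angular":[0,0,0],"claw":-1},{"slide":[0,0,0],"angular":[0,0,0],"claw":-1},{"slide":[0,0,0],"angular":[0,0,0],"claw":-1}])

```text
time: 9.65
ee_pos: [0.5047, 0.1327, 0.269]
tcp_rot: [-180.0, -0.1, 163.1]
wrist_force: [0.1, 0.3, -2.2]
opening: 0.023
grasp_force: 88.4
```

Run:
```python
from h import *
i=bot.camera_info("wrist");a=bot.camera("wrist")[:,:,::-1]
t=cv2.imread("pics/t.png");s=cv2.imread("pics/s.png")
o=bot.get_obs();print(o['time'],o['q'],o['ee_pos'],o['tcp_rot'])
np.save("w4.npy",i,allow_pickle=True);cv2.imwrite("pics/w4.png",a)
v=np.hstack([cv2.resize(t[160:205,130:180],(400,360),interpolation=cv2.INTER_CUBIC),cv2.resize(s[155:205,335:385],(360,360),interpolation=cv2.INTER_CUBIC)])
cv2.imwrite("pics/v4.png",v)
```

```text
9.7 [ 1.47122771e+01  1.64004293e+00  8.61354929e+00  9.71175378e+01
 -2.02496735e-03  3.16630843e+01] [0.50447297 0.13245183 0.26844986] [-1.79922671e+02 -1.21529334e-01  1.63049113e+02]
```

View pics/w4.png

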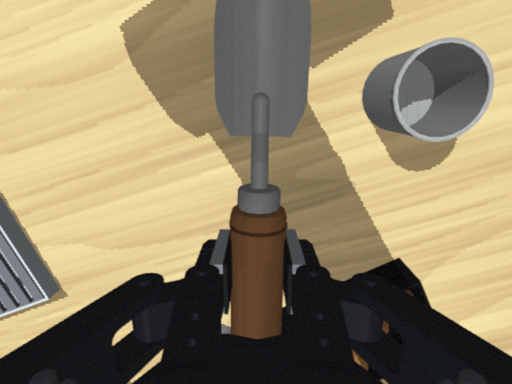

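View pics/v4.png

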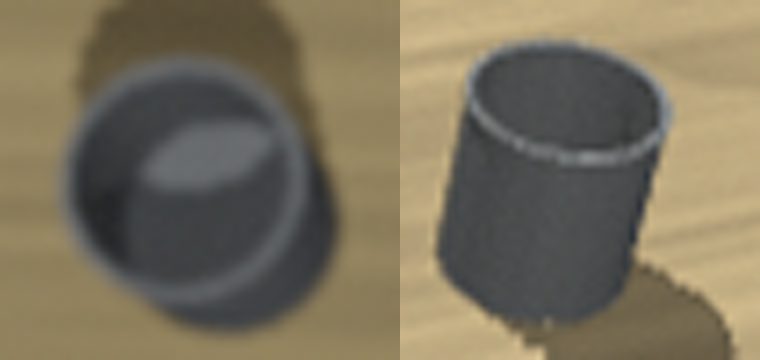

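In the wrist view the pot's rim is an ellipse spanning columns 393–493 and rows 39–141, centred at (443,90). In the crops the rim centre is at top pixel (153.2,182.6) and scene pixel (358.5,169).

Run:
```python
from h import *
i=np.load("w4.npy",allow_pickle=True).item()
print(ray(i,443,90,.095),ray(bot.camera_info('top'),153.2,182.6,.095),ray(bot.camera_info('scene'),358.5,169,.095))
print([np.round(ray(i,u,v,.095),4) for u,v in((393,95),(493,85),(448,39),(437,141))])
o=bot.get_obs();R=Ro.from_euler('xyz',o['tcp_rot'],degrees=True)
for X in [(.027,0,.0077),(.057,0,.019)]: print(proj(i,R.apply(X)+o['ee_pos']))
P=np.array([.48,.3085]);
az=np.arctan2(P[1],P[0]);r=np.array([np.cos(az),np.sin(az),0]);z=np.array([0,0,1.]);print(np.degrees(az),np.hypot(*P))
def pose(th,tip_out,tipz): # th from vertical; tip_out: outward offset of tip from pot centre
    t=np.radians(th);u=-r
    X=np.sin(t)*u-np.cos(t)*z;Z=np.cos(t)*u+np.sin(t)*z
    tip=np.r_[P,tipz]+r*tip_out
    M=np.c_[X,np.cross(-Z,X),-Z]; tcp=tip-.142*X+.019*Z
    print(th,"tcp",tcp.round(4),"rpy",Ro.from_matrix(M).as_euler('xyz',degrees=True).round(2))
    return tcp,Ro.from_matrix(M)
pose(30,-.022,.011);pose(30,-.022,.13);pose(50,-.022,.13);pose(60,-.022,.13);pose(90,-.022,.13)
```

```text
[0.47675575 0.31610592 0.095     ] [0.47503556 0.31159889 0.095     ] [0.48381947 0.3165876  0.095     ]
[array([0.4678, 0.2719, 0.095 ]), array([0.4856, 0.3599, 0.095 ]), array([0.4355, 0.326 , 0.095 ]), array([0.5214, 0.3045, 0.095 ])]
[259.51983887 202.59171154]
[259.477249   131.67146437]
32.72919291462839 0.5705893882644506
30 tcp [0.5074 0.3261 0.1435] rpy [-180.     60.   -147.27]
30 tcp [0.5074 0.3261 0.2625] rpy [-180.     60.   -147.27]
50 tcp [0.5427 0.3488 0.2358] rpy [ 180.     40.   -147.27]
60 tcp [0.557  0.358  0.2175] rpy [ 180.     30.   -147.27]
90 tcp [0.5809 0.3734 0.149 ] rpy [ 180.      0.   -147.27]
```

play_rows(increments=[{"slide":[0,0,-40],"angular":[0,0,-8.4],"claw":-1},{"slide":[0,0,0],"angular":[0,0,-8.4],"claw":-1},{"slide":[0,0,0],"angular":[0,0,-8.4],"claw":-1},{"slide":[0,0,0],"angular":[0,0,-8.4],"claw":-1},{"slide":[0,0,0],"angular":[0,0,-8.4],"claw":-1},{"slide":[0,0,0],"angular":[0,0,-8.4],"claw":-1},{"slide":[0,0,0],"angular":[0,0,0],"claw":-1}])

```text
time: 10.4
ee_pos: [0.5045, 0.1321, 0.3086]
tcp_rot: [179.9, -0.1, -146.5]
wrist_force: [-0.3, -0.2, -0.7]
opening: 0.0234
grasp_force: 88.6
```

play_rows(increments=[{"slide":[0,0,0],"angular":[0,-6,0],"claw":-1},{"slide":[0,0,0],"angular":[0,-8,0],"claw":-1},{"slide":[0,0,0],"angular":[0,-8,0],"claw":-1},{"slide":[0,0,0],"angular":[0,-8,0],"claw":-1},{"slide":[0,0,0],"angular":[0,-8,0],"claw":-1},{"slide":[0,0,0],"angular":[0,-8,0],"claw":-1},{"slide":[0,0,0],"angular":[0,-8,0],"claw":-1},{"slide":[0,0,0],"angular":[0,-6,0],"claw":-1}])

```text
time: 11.2
ee_pos: [0.5084, 0.132, 0.3079]
tcp_rot: [179.1, 59.9, -147.4]
wrist_force: [-9.7, 3.0, 23.4]
opening: 0.0232
grasp_force: 89.2
```

```bash
cat >> h.py <<'E'
P=np.array([.478,.315])
def pose(th,tip_out,tipz,P=P):
    az=np.arctan2(P[1],P[0]);r=np.array([np.cos(az),np.sin(az),0]);z=np.array([0,0,1.])
    t=np.radians(th);u=-r
    X=np.sin(t)*u-np.cos(t)*z;Z=np.cos(t)*u+np.sin(t)*z
    tip=np.r_[P,tipz]+r*tip_out
    M=np.c_[X,np.cross(-Z,X),-Z]; tcp=tip-.142*X+.019*Z
    e=Ro.from_matrix(M).as_euler('xyz',degrees=True)
    print(th,"tcp",tcp.round(4),"rpy",e.round(2));return tcp,e
E
python3 - <<'E'
from h import *
o=bot.get_obs();print(o['time'],o['q'],o['ee_pos'],o['tcp_rot'])
p,e=pose(30,-.022,.13);delta(p,e)
E
```

```text
11.2 [  0.8047533  -48.60208083 -43.15403793  40.00482574  27.98933354
 -17.41643085] [0.50837876 0.13198898 0.30791541] [ 179.1429536    59.93821886 -147.35011346]
30 tcp [0.5052 0.3329 0.2625] rpy [-180.     60.   -146.62]
slide [-13.6 169.2 116.8] rot [ 0.22 -0.06 -0.37]
```

play_rows(increments=[{"slide":[-2,5,25],"angular":[0,0,0],"claw":-1},{"slide":[-2,15,25],"angular":[0,0,0],"claw":-1},{"slide":[-2,25,20],"angular":[0,0,0],"claw":-1},{"slide":[-2,30,15],"angular":[0,0,0],"claw":-1},{"slide":[-2,35,15],"angular":[0,0,0],"claw":-1},{"slide":[-2,30,10],"angular":[0,0,0],"claw":-1},{"slide":[-2,20,6],"angular":[0,0,0],"claw":-1},{"slide":[0,8,0],"angular":[0,0,0],"claw":-1}])

```text
time: 12.0
ee_pos: [0.5036, 0.3331, 0.2623]
tcp_rot: [179.5, 59.7, -146.9]
wrist_force: [-0.4, -0.2, -1.3]
opening: 0.0231
grasp_force: 88.7
```

Run:
```python
from h import *
s=bot.camera("scene")[:,:,::-1];t=bot.camera("top")[:,:,::-1]
o=bot.get_obs();print(o['time'],o['q'],o['ee_pos'],o['tcp_rot'],o['wrist_force'])
p,e=pose(30,-.022,.13);delta(p,e)
R=Ro.from_euler('xyz',o['tcp_rot'],degrees=True);k=bot.camera_info('scene')
for X in [(-.058,0,.0077),(.027,0,.0077),(.057,0,.019),(.142,0,.019)]:print(proj(k,R.apply(X)+o['ee_pos']))
v=np.hstack([cv2.resize(s[60:240,300:440],(467,600)),cv2.resize(t[120:240,110:176],(330,600))]);cv2.imwrite("pics/v5.png",v)
```

```text
12.1 [ 3.32041292e+01 -4.01157116e+01 -4.53185469e+01  2.50521073e+01
  3.91989811e-01 -1.56678542e-02] [0.50410088 0.3321012  0.26344888] [ 179.63487045   59.74516093 -146.76477508] [ 0.20514904 -0.04892268 -1.62183034]
30 tcp [0.5052 0.3329 0.2625] rpy [-180.     60.   -146.62]
slide [0.2 0.1 1.6] rot [ 0.24 -0.25 -0.08]
[393.80545726 114.07330227]
[373.59452372 132.10387841]
[369.68309216 140.71347659]
[352.36520916 155.87411504]
```

View pics/v5.png

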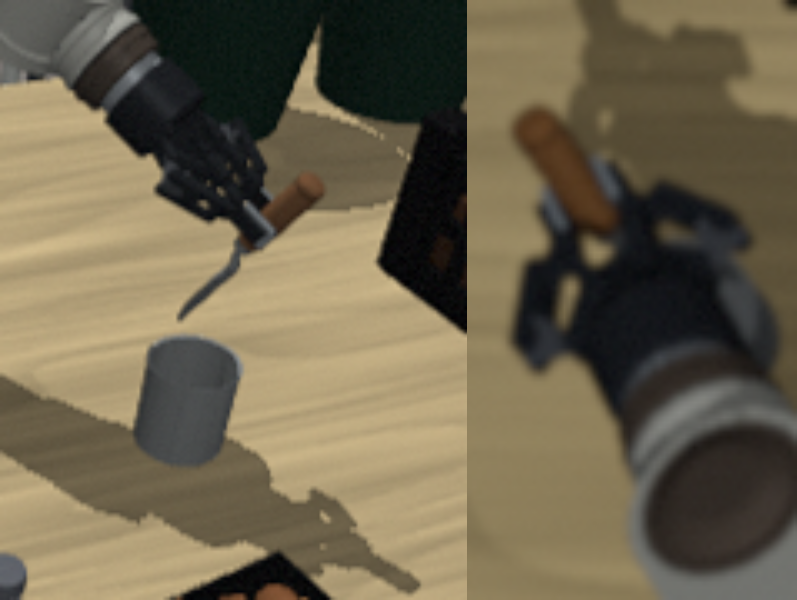

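The scene crop shows the trowel tilted above the pot, with its tip at scene pixel (353.7,155.7) and butt at (393.6,116). That is within 2 px of prediction, so I'll lower it.

play_rows(increments=[{"slide":[16,0,10],"angular":[0,0,0],"claw":-1},{"slide":[20,0,12],"angular":[0,0,0],"claw":-1},{"slide":[20,0,12],"angular":[0,0,0],"claw":-1},{"slide":[16,0,9],"angular":[0,0,0],"claw":-1},{"slide":[12,0,7],"angular":[0,0,0],"claw":-1},{"slide":[8,0,4.5],"angular":[0,0,0],"claw":-1},{"slide":[0,0,0],"angular":[0,0,0],"claw":-1}])

```text
time: 12.8
ee_pos: [0.5055, 0.3311, 0.1559]
tcp_rot: [179.8, 59.7, -146.7]
wrist_force: [-1.0, -1.2, -2.7]
opening: 0.0233
grasp_force: 88.7
```

Run:
```python
from h import *
o=bot.get_obs();print(o['time'],o['q'],o['ee_pos'],o['tcp_rot'],o['wrist_force'])
p,e=pose(30,-.022,.011);delta(p,e)
```

```text
12.8 [ 33.0465331  -37.00517434 -55.75542019  11.54313877   0.39291292
  -0.10857816] [0.50553608 0.33105916 0.15593954] [ 179.79294529   59.70718386 -146.73821784] [-0.98869331 -1.23798307 -2.67086116]
30 tcp [0.5052 0.3329 0.1435] rpy [-180.     60.   -146.62]
slide [10.4  1.7  6.9] rot [ 0.1  -0.29 -0.06]
```

play_rows(increments=[{"slide":[5,1,3.5],"angular":[0,-0.3,0],"claw":-1},{"slide":[5.4,0.7,3.4],"angular":[0,0,0],"claw":-1},{"slide":[0,0,0],"angular":[0,0,0],"claw":-1},{"slide":[0,0,0],"angular":[0,0,0],"claw":-1},{"slide":[0,0,0],"angular":[0,0,0],"claw":-1},{"slide":[0,0,0],"angular":[0,0,0],"claw":-1}])

```text
time: 13.4
ee_pos: [0.5053, 0.3344, 0.146]
tcp_rot: [179.9, 60.2, -146.5]
wrist_force: [-0.9, 0.2, -2.3]
opening: 0.0233
grasp_force: 88.7
```

Run:
```python
from h import *
s=bot.camera("scene")[:,:,::-1]
o=bot.get_obs();print(o['time'],o['ee_pos'],o['tcp_rot'],o['wrist_force'])
R=Ro.from_euler('xyz',o['tcp_rot'],degrees=True)
for X in [(.027,0,.0077),(.057,0,.019),(.142,0,.019)]:print(R.apply(X)+o['ee_pos'])
p,e=pose(30,-.022,.011);delta(p,e)
cv2.imwrite("pics/v6.png",cv2.resize(s[90:230,300:440],(600,600)))
```

```text
13.45 [0.50532613 0.3343813  0.14598509] [ 179.87761731   60.18817902 -146.54867327] [-0.54890072 -0.03872316 -1.07696594]
[0.49969173 0.33067856 0.11873013]
[0.49541486 0.32788191 0.08708242]
[0.46015671 0.3045881  0.01333108]
30 tcp [0.5052 0.3329 0.1435] rpy [-180.     60.   -146.62]
slide [ 2.6 -1.1  0.4] rot [0.18 0.19 0.03]
```

View pics/v6.png

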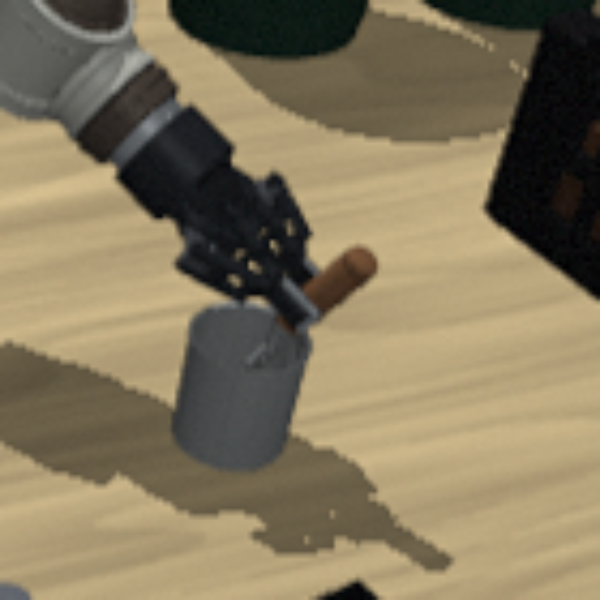

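The scene crop shows the blade inside the pot and the handle above the rim, with the pot still upright. I'll go 3 mm lower for margin and hold.

play_rows(increments=[{"slide":[2.6,-1,1.4],"angular":[0,0,0],"claw":-1},{"slide":[0,0,0],"angular":[0,0,0],"claw":-1},{"slide":[0,0,0],"angular":[0,0,0],"claw":-1},{"slide":[0,0,0],"angular":[0,0,0],"claw":-1},{"slide":[0,0,0],"angular":[0,0,0],"claw":-1},{"slide":[0,0,0],"angular":[0,0,0],"claw":-1},{"slide":[0,0,0],"angular":[0,0,0],"claw":-1},{"slide":[0,0,0],"angular":[0,0,0],"claw":-1}])

```text
time: 14.25
ee_pos: [0.5057, 0.3334, 0.1426]
tcp_rot: [179.9, 60.2, -146.5]
wrist_force: [-0.4, 0.3, -1.2]
opening: 0.0232
grasp_force: 88.7
```

play_rows(increments=[{"slide":[0,0,0],"angular":[0,0,0],"claw":-1},{"slide":[0,0,0],"angular":[0,0,0],"claw":-1},{"slide":[0,0,0],"angular":[0,0,0],"claw":-1},{"slide":[0,0,0],"angular":[0,0,0],"claw":-1},{"slide":[0,0,0],"angular":[0,0,0],"claw":-1},{"slide":[0,0,0],"angular":[0,0,0],"claw":-1},{"slide":[0,0,0],"angular":[0,0,0],"claw":-1},{"slide":[0,0,0],"angular":[0,0,0],"claw":-1}])

```text
time: 15.05
ee_pos: [0.5057, 0.3334, 0.1426]
tcp_rot: [179.9, 60.2, -146.6]
wrist_force: [0.1, 0.3, -0.9]
opening: 0.0233
grasp_force: 88.7
```

play_rows(increments=[{"slide":[-8,0,-4.6],"angular":[0,0,0],"claw":-1},{"slide":[-18,0,-10.4],"angular":[0,0,0],"claw":-1},{"slide":[-22,0,-12.7],"angular":[0,0,0],"claw":-1},{"slide":[-22,0,-12.7],"angular":[0,0,0],"claw":-1},{"slide":[-20,0,-11.5],"angular":[0,0,0],"claw":-1},{"slide":[-14,0,-8],"angular":[0,0,0],"claw":-1},{"slide":[-6,0,-3.5],"angular":[0,0,0],"claw":-1},{"slide":[0,0,0],"angular":[0,0,0],"claw":-1}])

```text
time: 15.85
ee_pos: [0.5058, 0.3332, 0.2713]
tcp_rot: [179.9, 60.3, -146.6]
wrist_force: [-0.5, 0.0, -1.3]
opening: 0.0232
grasp_force: 88.7
```

play_rows(increments=[{"slide":[0,0,0],"angular":[0,0,0],"claw":-1},{"slide":[0,0,0],"angular":[0,0,0],"claw":-1},{"slide":[0,0,0],"angular":[0,0,0],"claw":-1},{"slide":[0,0,0],"angular":[0,0,0],"claw":-1},{"slide":[0,0,0],"angular":[0,0,0],"claw":-1},{"slide":[0,0,0],"angular":[0,0,0],"claw":-1},{"slide":[0,0,0],"angular":[0,0,0],"claw":-1},{"slide":[0,0,0],"angular":[0,0,0],"claw":-1}])

```text
time: 16.65
ee_pos: [0.5056, 0.3331, 0.2696]
tcp_rot: [179.9, 60.2, -146.6]
wrist_force: [-0.2, 0.2, -0.9]
opening: 0.0232
grasp_force: 88.7
```

play_rows(increments=[{"slide":[0,0,0],"angular":[0,0,0],"claw":-1},{"slide":[0,0,0],"angular":[0,0,0],"claw":-1},{"slide":[0,0,0],"angular":[0,0,0],"claw":-1},{"slide":[0,0,0],"angular":[0,0,0],"claw":-1},{"slide":[0,0,0],"angular":[0,0,0],"claw":-1},{"slide":[0,0,0],"angular":[0,0,0],"claw":-1}])

```text
time: 17.25
ee_pos: [0.5056, 0.3331, 0.2696]
tcp_rot: [179.9, 60.2, -146.6]
wrist_force: [-0.1, 0.5, -1.4]
opening: 0.0235
grasp_force: 88.7
```

Run:
```python
from h import *
o=bot.get_obs();print(o['time'],o['q'],o['ee_pos'],o['tcp_rot'])
R=Ro.from_euler('xyz',o['tcp_rot'],degrees=True);print(R.apply((.142,0,.019))+o['ee_pos'])
i=bot.camera_info('top')
im=cv2.imread("pics/t.png")
for u,v in((505,236),(595,234),(606,378),(514,381)):print(ray(i,u*.64,v*.64,.025))
```

```text
17.25 [ 33.25169215 -40.06620422 -44.90454148  25.0013478    0.28552392
  -0.09603265] [0.50562577 0.33310922 0.26956309] [ 179.88188976   60.16065321 -146.55530659]
[0.46040051 0.30328495 0.13693508]
[ 0.60169019 -0.20023911  0.025     ]
[ 0.61024357 -0.3813902   0.025     ]
[ 0.32165957 -0.39683482  0.025     ]
[ 0.3117079  -0.21754334  0.025     ]
```

play_rows(increments=[{"slide":[0,0,0],"angular":[0,6,0],"claw":-1},{"slide":[0,0,0],"angular":[0,8,0],"claw":-1},{"slide":[0,0,0],"angular":[0,8,0],"claw":-1},{"slide":[0,0,0],"angular":[0,8,0],"claw":-1},{"slide":[0,0,0],"angular":[0,8,0],"claw":-1},{"slide":[0,0,0],"angular":[0,8,0],"claw":-1},{"slide":[0,0,0],"angular":[0,8,0],"claw":-1},{"slide":[0,0,0],"angular":[0,6.1,0],"claw":-1}])

```text
time: 18.05
ee_pos: [0.5063, 0.3336, 0.2697]
tcp_rot: [179.9, -0.2, -146.4]
wrist_force: [-0.0, -0.1, -1.1]
opening: 0.0228
grasp_force: 88.6
```

play_rows(increments=[{"slide":[0,0,0],"angular":[0,0,7.5],"claw":-1},{"slide":[0,0,0],"angular":[0,0,7.5],"claw":-1},{"slide":[0,0,0],"angular":[0,0,7.5],"claw":-1},{"slide":[0,0,0],"angular":[0,0,7.5],"claw":-1},{"slide":[0,0,0],"angular":[0,0,0],"claw":-1}])

```text
time: 18.55
ee_pos: [0.506, 0.3334, 0.2693]
tcp_rot: [179.9, 0.0, -176.6]
wrist_force: [-0.7, -0.2, -0.2]
opening: 0.0234
grasp_force: 88.3
```

Run:
```python
from h import *
o=bot.get_obs();print(o['time'],o['q'],o['ee_pos'],o['tcp_rot'])
delta([.5034,-.2966,.27],[180,0,-176.7])
```

```text
18.55 [3.33559399e+01 1.33924062e+01 2.17323560e+01 9.82610538e+01
 5.97714503e-02 2.99134405e+01] [0.50597615 0.33340404 0.26934474] [ 1.79908847e+02  3.85779972e-02 -1.76557490e+02]
slide [  40.4 -628.7   -1.7] rot [0.09 0.04 0.14]
```

play_rows(increments=[{"slide":[1,-20,0],"angular":[0,0,0],"claw":-1},{"slide":[2.7,-40,0],"angular":[0,0,0],"claw":-1},{"slide":[2.7,-42,0],"angular":[0,0,0],"claw":-1},{"slide":[2.7,-42,0],"angular":[0,0,0],"claw":-1},{"slide":[2.7,-42,0],"angular":[0,0,0],"claw":-1},{"slide":[2.7,-42,0],"angular":[0,0,0],"claw":-1},{"slide":[2.7,-42,0],"angular":[0,0,0],"claw":-1},{"slide":[2.7,-42,0],"angular":[0,0,0],"claw":-1}])

```text
time: 19.35
ee_pos: [0.505, 0.0189, 0.2693]
tcp_rot: [179.9, 0.1, -176.2]
wrist_force: [1.0, -0.0, -2.5]
opening: 0.0229
grasp_force: 88.4
```

play_rows(increments=[{"slide":[2.7,-42,0],"angular":[0,0,0],"claw":-1},{"slide":[2.7,-42,0],"angular":[0,0,0],"claw":-1},{"slide":[2.7,-42,0],"angular":[0,0,0],"claw":-1},{"slide":[2.7,-42,0],"angular":[0,0,0],"claw":-1},{"slide":[2.7,-42,0],"angular":[0,0,0],"claw":-1},{"slide":[2.7,-42,0],"angular":[0,0,0],"claw":-1},{"slide":[2.7,-42,0],"angular":[0,0,0],"claw":-1},{"slide":[2,-22.7,0],"angular":[0,0,0],"claw":-1}])

```text
time: 20.15
ee_pos: [0.5036, -0.2999, 0.2682]
tcp_rot: [179.9, 0.0, -176.3]
wrist_force: [-0.2, 0.2, -2.0]
opening: 0.0228
grasp_force: 88.6
```

play_rows(increments=[{"slide":[0,0,0],"angular":[0,0,0],"claw":-1},{"slide":[0,0,0],"angular":[0,0,0],"claw":-1},{"slide":[0,0,0],"angular":[0,0,0],"claw":-1}])

```text
time: 20.45
ee_pos: [0.504, -0.296, 0.2689]
tcp_rot: [179.9, 0.0, -176.3]
wrist_force: [-0.1, -0.0, -1.1]
opening: 0.0232
grasp_force: 88.6
```

Run:
```python
from h import *
i=bot.camera_info("wrist");a=bot.camera("wrist")[:,:,::-1];s=bot.camera("scene")[:,:,::-1]
o=bot.get_obs();print(o['time'],o['q'],o['ee_pos'],o['tcp_rot'])
delta([.5034,-.2966,.27],[180,0,-176.7])
for X in((.6017,-.2002,.025),(.6102,-.3814,.025),(.3217,-.3968,.025),(.3117,-.2175,.025)):print(proj(i,X).round(),proj(bot.camera_info('scene'),X).round())
v=np.hstack([cv2.resize(a,(480,360)),cv2.resize(s[150:290,100:225],(320,360))]);cv2.imwrite("pics/v7.png",v)
```

```text
20.55 [-3.04469294e+01  1.03316983e+01  1.81169719e+01  9.77799897e+01
  8.43522885e-02 -3.41273325e+01] [ 0.50410321 -0.29585663  0.26903316] [ 1.79933138e+02  5.16984592e-02 -1.76319623e+02]
slide [ 0.7 -0.7 -1. ] rot [0.07 0.05 0.38]
[327. 242.] [208. 249.]
[186. 240.] [140. 268.]
[171. -18.] [126. 199.]
[346. -17.] [183. 186.]
```

View pics/v7.png

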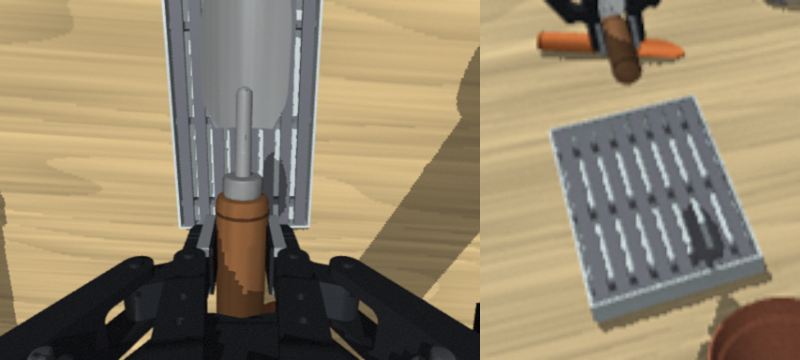

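The wrist view shows the trowel over the middle of the tray. The tray's far corners are at (193,243) and (330,243), within a few pixels of prediction. I'll lower it.

play_rows(increments=[{"slide":[0.7,0,30],"angular":[0,0,0.4],"claw":-1},{"slide":[0,0,45],"angular":[0,0,0],"claw":-1},{"slide":[0,0,45],"angular":[0,0,0],"claw":-1},{"slide":[0,0,40],"angular":[0,0,0],"claw":-1},{"slide":[0,0,30],"angular":[0,0,0],"claw":-1},{"slide":[0,0,18],"angular":[0,0,0],"claw":-1},{"slide":[0,0,8],"angular":[0,0,0],"claw":-1},{"slide":[0,0,0],"angular":[0,0,0],"claw":-1}])

```text
time: 21.35
ee_pos: [0.503, -0.2958, 0.0521]
tcp_rot: [179.9, -0.0, -176.8]
wrist_force: [-0.3, -0.3, -1.2]
opening: 0.0234
grasp_force: 88.6
```

play_rows(increments=[{"slide":[0,0,0],"angular":[0,0,0],"claw":-1},{"slide":[0,0,0],"angular":[0,0,0],"claw":-1},{"slide":[0,0,0],"angular":[0,0,0],"claw":-1}])

```text
time: 21.65
ee_pos: [0.5037, -0.2969, 0.0538]
tcp_rot: [180.0, 0.1, -176.8]
wrist_force: [-0.3, -0.3, -1.5]
opening: 0.023
grasp_force: 88.6
```

play_rows(increments=[{"slide":[0,0,2],"angular":[0,0,0],"claw":-1},{"slide":[0,0,2],"angular":[0,0,0],"claw":-1},{"slide":[0,0,2],"angular":[0,0,0],"claw":-1},{"slide":[0,0,1],"angular":[0,0,0],"claw":-1},{"slide":[0,0,0],"angular":[0,0,0],"claw":-1},{"slide":[0,0,0],"angular":[0,0,0],"claw":-1}])

```text
time: 22.25
ee_pos: [0.5032, -0.2966, 0.0456]
tcp_rot: [179.9, 0.0, -176.9]
wrist_force: [-0.3, 0.4, 0.2]
opening: 0.0232
grasp_force: 88.6
```

play_rows(increments=[{"slide":[0,0,1],"angular":[0,0,0],"claw":-1},{"slide":[0,0,0],"angular":[0,0,0],"claw":-1},{"slide":[0,0,0],"angular":[0,0,0],"claw":-1}])

```text
time: 22.55
ee_pos: [0.5032, -0.2966, 0.0447]
tcp_rot: [179.9, 0.0, -176.8]
wrist_force: [-0.6, -0.1, -2.2]
opening: 0.0233
grasp_force: 88.6
```

play_rows(increments=[{"slide":[0,0,0.7],"angular":[0,0,0],"claw":-1},{"slide":[0,0,0],"angular":[0,0,0],"claw":-1},{"slide":[0,0,0],"angular":[0,0,0],"claw":-1}])

```text
time: 22.85
ee_pos: [0.5032, -0.2966, 0.044]
tcp_rot: [179.9, 0.0, -176.8]
wrist_force: [0.3, -0.4, -1.0]
opening: 0.0233
grasp_force: 88.6
```

play_rows(increments=[{"slide":[0,0,0.5],"angular":[0,0,0],"claw":-1},{"slide":[0,0,0],"angular":[0,0,0],"claw":-1},{"slide":[0,0,0],"angular":[0,0,0],"claw":-1}])

```text
time: 23.15
ee_pos: [0.5032, -0.2967, 0.0438]
tcp_rot: [179.9, 0.0, -176.9]
wrist_force: [-1.8, 0.5, 2.0]
opening: 0.0231
grasp_force: 89.0
```

It has made contact at +2 N. I'll ease the grip and release.

play_rows(increments=[{"slide":[0,0,0],"angular":[0,0,0],"claw":-1},{"slide":[0,0,0],"angular":[0,0,0],"claw":-1},{"slide":[0,0,0],"angular":[0,0,0],"claw":-0.3},{"slide":[0,0,0],"angular":[0,0,0],"claw":-0.1},{"slide":[0,0,0],"angular":[0,0,0],"claw":0.2},{"slide":[0,0,0],"angular":[0,0,0],"claw":0.3},{"slide":[0,0,0],"angular":[0,0,0],"claw":0.3},{"slide":[0,0,0],"angular":[0,0,0],"claw":0.3}], squeeze=20)

```text
time: 23.95
ee_pos: [0.5032, -0.2966, 0.0434]
tcp_rot: [179.9, 0.0, -176.8]
wrist_force: [-0.0, -0.3, -0.1]
opening: 0.0552
grasp_force: 0.0
```

play_rows(increments=[{"slide":[0,0,-5],"angular":[0,0,0],"claw":0.3},{"slide":[0,0,-10],"angular":[0,0,0],"claw":0.3},{"slide":[0,0,-25],"angular":[0,0,0],"claw":0.3},{"slide":[0,0,-40],"angular":[0,0,0],"claw":0.3},{"slide":[0,0,-40],"angular":[0,0,0],"claw":0.3},{"slide":[0,0,-40],"angular":[0,0,0],"claw":0.3},{"slide":[0,0,-20],"angular":[0,0,0],"claw":0.3},{"slide":[0,0,0],"angular":[0,0,0],"claw":0.3}])

```text
time: 24.75
ee_pos: [0.5041, -0.2974, 0.2282]
tcp_rot: [-179.9, 0.3, -176.8]
wrist_force: [-0.3, -0.1, -0.9]
opening: 0.0555
grasp_force: 0.0
```

Run:
```python
from h import *
a=bot.camera("wrist")[:,:,::-1];s=bot.camera("scene")[:,:,::-1]
o=bot.get_obs();print(o['time'],o['ee_pos'],o['opening'])
v=np.hstack([cv2.resize(a,(400,300)),cv2.resize(s,(400,300))]);cv2.imwrite("pics/v8.png",v)
```

```text
24.85 [ 0.50327586 -0.29696137  0.22401201] 0.055627739892616594
```

View pics/v8.png

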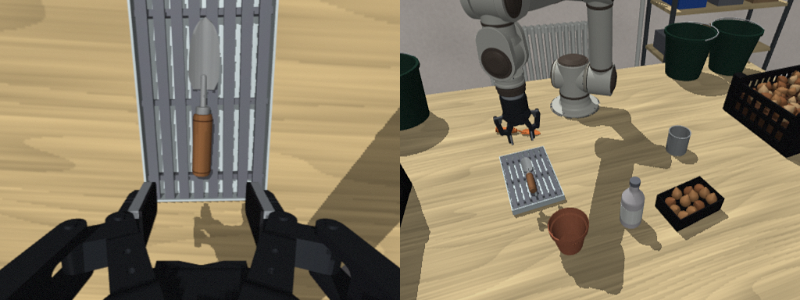

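The trowel lies flat inside the tray, with its butt at about (203,178) and tip at (205,17) in the left half. The pot, bottle, plant pot and punnet are all standing where they were, so I'm handing in.

```bash
python3 -c "
from workcell import bot
print(bot.job_done())"
```

```text
the job is handed in; nothing more can be done
None
```

The trowel was dipped, drip-held, and laid flat inside the tray, and the job is handed in at about 25 s. One risk: joint 2 briefly read -48.602° against its -48.56° limit (wrist force 23 N) while tilting, and the hand-in gave no verdict.

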